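# Lock the inspection carrier with the hand pump, test it and turn it over

### The job

Pump the hand lever three full strokes, each right down and letting it spring all the way back up, so that both lock bolts slide fully across the carrier's edges. Then give the carrier a firm upward tug by its handle (about 15 N, the cradle staying level) to confirm that both bolts hold it, and let go. Finally turn the cradle right over by its bar, up and across, until the carrier is upside down against the stop, let go, and leave everything else on the bench where it is.

Things in the scene. Friction and masses are not known exactly. Their poses are not given: they have to be found in the camera images.
- pump: Hand pump, fixed: steel base 190 x 120 mm, grey body 85 mm wide, 80 mm high, lugs at the pivot 138 mm high. Origin under the lever's pivot at the bench top; x points from the lever's grip to the pump's body, z up. Full strokes drive both lock bolts on by about 9, 5.5 and 5.5 mm, and they stay; short strokes gain little or nothing, strokes after the third do no harm.
- lever_pivot (a point): Axis of the pump lever, 120 mm above the bench, over the pump's origin; the axis runs along the pump's y.
- lever_grip (a point): Point on the upper face of the lever's black rubber grip, 195 mm along the lever from its pivot; moves with the lever. The grip is a flat paddle 95 mm long (its middle is 10 mm nearer the pivot than this point), 36 mm wide, 22 mm thick.
- pump_lever (a joint): Pump lever, rad. 0: at rest, sprung up, rising 0.45 rad from pivot to grip (top of grip about 215 mm up). Grows as the grip is pressed down, to a stop at 0.70 (sloping 0.25 rad below level, top of grip about 82 mm up). Pressing takes 4 to 10 N; let go, it springs back up in about 0.5 s. A full stroke: beyond 0.60, then back below 0.12.
- station: Turnover station, fixed: base plate 290 x 150 mm with two grey pedestals 175 mm high at its x ends, carrying the cradle between them. Origin: centre of the base at the bench top; x along the cradle's turning axis, z up. The bar starts on the +y side.
- cradle_centre (a point): Centre of the cradle, on its turning axis, 150 mm above the station's base; x along the turning axis, y towards the cradle's bar, z out of the carrier's side (up at the start). Turns with the cradle.
- cradle_bar (a point): Middle of the cradle's turning bar: a round steel bar 14 mm in diameter, parallel to the turning axis and 125 mm from it, clear for 120 mm between its two arms, with a gap of 58 mm between it and the cradle's side. Level with the axis (150 mm up) at the start.
- cradle (a joint): Cradle's turn, rad. 0: level, carrier up, bar on the station's +y side. Grows as the bar is lifted up and over to the -y side; pi: stop, upside down. A stiff hinge (about 4 N at the bar) that stays where it is left.
- carrier: Loose aluminium carrier plate 120 x 100 x 12 mm, 0.45 kg give or take a fifth, lying in the cradle with small turned flanges on it and a dark bridge handle. Origin: centre of its underside; x along the turning axis, z up through the handle. Only the lock bolts keep it in when the cradle is turned; locked, it has about 3 mm of play.
- carrier_handle (a point): Middle of the carrier's bridge handle: a bar 66 mm long (46 mm clear between its feet) along the carrier's x, 14 mm wide (y), 10 mm high, 30 mm clear above the plate. 47 mm above the carrier's underside.
- bolt_a: Lock bolt at the cradle's -x end: flat steel slab 40 x 50 x 14 mm sliding over the carrier's edge. Origin: its middle in plan, at the height of the turning axis. Drawn back at the start, 86 mm from the cradle's centre, clear of the carrier; fully across about 66 mm from it, lapping the carrier by 14 mm.
- bolt_b: The same bolt at the cradle's +x end, moving together with bolt_a in the mirrored direction.
- caliper: Bystander: a caliper 160 mm long lying flat. Origin: centre of its underside.
- wrench: Bystander: an open wrench 160 mm long. Origin: centre of its underside.
- flange: Bystander: a steel ring 90 mm across, 28 mm high. Origin: centre of its underside.
- vblock: Bystander: a dark steel V-block 70 x 45 x 42 mm. Origin: centre of its underside.
- oil_bottle: Bystander: a white bottle 150 mm high, 56 mm across. Origin: centre of its underside.
- mic_stand: Bystander: a grey cast stand, 120 mm across, 95 mm high. Origin: centre of its underside.
- parts_tray: Bystander: a grey two-part tray 160 x 120 x 35 mm. Origin: centre of its underside.
Mind the look-alikes: they are no part of the job. What is shaped like the carrier but green, pink or red is not meant.

How it is judged:
On the way, in this order (a step that is already met when the one before it is completed fails the run):
1. first stroke: the lever is pumped down (past 0.60 rad) and the bolts have advanced past 4 mm (value of joint pump_lever above 0.6 rad and x of bolt_a in the frame of cradle_centre above -0.082 m and x of bolt_b in the frame of cradle_centre below 0.082 m).
2. the lever springs back up (below 0.12 rad) after the first stroke (value of joint pump_lever below 0.12 rad).
3. second stroke: the lever is pumped down (past 0.60 rad) and the bolts have advanced past 10 mm (value of joint pump_lever above 0.6 rad and x of bolt_a in the frame of cradle_centre above -0.076 m and x of bolt_b in the frame of cradle_centre below 0.076 m).
4. the lever springs back up (below 0.12 rad) after the second stroke (value of joint pump_lever below 0.12 rad).
5. third stroke: the lever is pumped down (past 0.60 rad) and the bolts have advanced past 16 mm (value of joint pump_lever above 0.6 rad and x of bolt_a in the frame of cradle_centre above -0.07 m and x of bolt_b in the frame of cradle_centre below 0.07 m).
6. the lever springs back up (below 0.12 rad) after the third stroke (value of joint pump_lever below 0.12 rad).
7. the carrier is tugged upward, pressing on both lock bolts (over 2 N each) while the cradle is still level (below 0.12 rad) (contact force between carrier and bolt_a above 2 N and contact force between carrier and bolt_b above 2 N and value of joint cradle below 0.12 rad), for 0.03 s.
8. the cradle is turned right over (past 3.0 rad) (value of joint cradle above 3 rad), for 0.1 s.
At the end, for the whole second after the job is handed in: The cradle is turned over beyond 3.0 rad and still, both bolts are at least 16 mm forward, the carrier lies upside down in the cradle (origin within 20 mm of the cradle's centre, parallel within 0.12 rad) and at rest, and the pump lever is back up (below 0.12 rad) (value of joint cradle above 3 rad and x of bolt_a in the frame of cradle_centre above -0.07 m and x of bolt_b in the frame of cradle_centre below 0.07 m and distance between carrier and cradle_centre below 0.02 m and angle between the z axis of carrier and the z axis of cradle_centre, either way round below 0.12 rad and angle between carrier's own z axis and vertical above 2.9 rad and value of joint pump_lever below 0.12 rad and linear speed of carrier below 0.03 m/s and velocity of joint cradle between -0.1 and 0.1 rad/s); the robot touches nothing.
It fails at once if the cradle is turned (past 0.3 rad) before the bolts are across (16 mm) (value of joint cradle above 0.3 rad and not (x of bolt_a in the frame of cradle_centre above -0.07 m and x of bolt_b in the frame of cradle_centre below 0.07 m)).
It fails at once if a bystander (caliper, wrench, flange, V-block, bottle, stand or tray) is pushed more than 30 mm (distance of any of caliper, wrench, flange, vblock, oil_bottle, mic_stand, parts_tray from where it was at the start of the episode above 0.03 m).
It also fails if it takes over 72 s, if anything falls off the work surface, if the arm or the gripper's body presses on something with over 40 N, if the wrist force passes 120 N, or if a joint passes its speed limit or range.

### The arm

A 6-joint arm with a two-finger parallel gripper is mounted at the origin on the work surface. World frame = base frame: x ahead of the robot, y to its left, z up, the work surface at z = 0. Lengths are in m, angles in rad, forces in N, time in s.
With the tool pointing down it reaches from about 0.35 to 0.975 m from the base axis. Payload 4.9 kg.
Tool frame: the origin (TCP) lies at the centre of the arm's flange, where the gripper is bolted on; the fingertips stand 173 mm ahead of it and the grasp point (between the pads) lies 155 mm ahead of it; z points along the fingers, y is the line along which they close (so a half turn about z gives the same grasp; the last joint's range is limited). The gripper opens to 85 mm and grips with 20 to 120 N. Pads are 22 mm wide; open, the fingers measure 114 mm over their backs; the gripper's body (76 mm by 85 mm) begins 54 mm behind the grasp point. The pads swing forward as they close: fully open they stand 13 mm farther back than shut.
Start: joints at [1.137, 0.053, 1.613, -0, 1.476, -0.119], TCP at [0.194, 0.594, 0.405] pointing down, gripper open.
Joint ranges: [-3.01, 3.01], [-1.01, 2.22], [0.06, 2.58], [-1.02, 4.17], [0.09, 2.62], [-3.14, 3.14]. Speed limits (rad/s): [2.57, 2.57, 3.14, 3.14, 3.14, 3.14].

### API

Orientations are given as a unit quaternion [x, y, z, w].
In Python, from cell import sense, read_camera, close_job, outline_of, spot_point gives the robot as it stands.
- The arm moves only by the tool jog_arm, never from a script. Its argument "deltas" is a list of rows, each an object with "travel": the shift along the tool's x, y, z normalised to -1 to 1, where 1 is 0.25 m, a list of three; "rotation": the turn, a rotation vector about the tool's x, y, z normalised to -1 to 1, where 1 is 5 degrees, a list of three; "hand": the closure, from 0 (fully open) to 1 (shut). A call has 1 to 12 rows; each row shifts and turns the commanded pose from where the row before left it, along the tool's axes as they then stand; what a row does not reach is not made up. A row lasts 1/12 s, in which the tool goes at most 41.7 mm and 7.16 degrees, less where a joint would pass 70% of its speed; a pose out of reach is approached as far as the arm can. A call with a number of a shift or a turn outside -1 to 1 is refused whole. A call with a gripper value outside its range is refused whole. The fingers move at their own pace and stop on an object; "force" is the grip in N (left out, the last holds). Time passes only in rows, so rows that do not move let the fingers close. It gives the time, the measured TCP pose, the force, the opening and the grip force at its end, in the units of the state.
- sense(): the state, without advancing time (a new reading comes with each control period).
- read_camera(name): name is "scene" or "top" or "wrist"; returns a dict with "color" (480x640x3 uint8, red, green, blue), "mtx" (3x3 intrinsics, pixels), "k1" (the pictures are not rectified: a ray, as slopes to the right and down, at radius r is drawn at 1 + k1 r^2 times it, then the intrinsics apply), "T" (4x4, takes a point from camera to world coordinates). Camera axes: x right, y down, z forward; pixel columns grow to the right and rows downward; lengths in m; the calibration is good to about 2 mm. A picture is of the moment at which its call begins. There is no depth.
- close_job(): hands the job in; it is judged then, once.
Trained networks look in a picture, given as the dict that the camera call returned (one of the last four; its "shot" number tells which), for a name from the list of things; names that differ only in an ending like _2 or _b are one class to them, and where a whole thing is asked for, a point or a joint stands for the part that bears it (a point fixed in the world has none). Each returns a list of dicts, best first, with "p" (0 to 1); they miss things now and then, are a little off and sometimes report something else, mostly with a low value. They report only what shows in the picture. A call takes as long as a camera call. They do not tell look-alikes from the thing itself.
- outline_of(target, picture): "pixels" (480x640 bool, what is visible of it).
- spot_point(target, picture): "location" ([x, y, z] in m, in the coordinates of the camera as it stood for that picture, good to about 4 mm: a listed point, or the origin of a listed thing).
The state is a dict: "t": time; "joints": joint angles; "dq": joint speeds; "joint_efforts": joint torques, N m; "ee_pos": TCP position; "tcp_rot": TCP orientation; "force": force on the tool from outside, world axes, zero at the start; "wrist_torque": the same for the moment, N m; "gripper_width": opening from 0.0 (shut) to 1.0 (fully open); "finger_force": force on a finger pad.
Only numpy, scipy, OpenCV 4.12 (cv2) and the standard library are available. Lean on these libraries where they do the work, as an engineer would, in place of code of your own. Each camera call takes 0.05 s, during which the arm holds its last target. There are 200 camera calls.

## Working session

There is one attempt and no reset: what is moved stays moved. The work goes in short steps, Python scripts to look and compute and a tool call to move; the robot and the scene stay as the last step left them, time stands still between calls to the robot, and variables do not carry over. Pictures are saved under pics/ and viewed, at most 10 in all, crops included, and the job is handed in when it is done.

Besides the shell and the picture viewer there is one more tool, called after "Request:" as a command line: name --argument value ..., lists and objects as JSON in quotes. jog_arm: Moves the arm, as the interface text tells. Its arguments: {"type":"object","properties":{"deltas":{"type":"array","items":{"type":"object","properties":{"travel":{"type":"array","items":{"type":"number"}},"rotation":{"type":"array","items":{"type":"number"}},"hand":{"type":"number"}}}},"force":{"type":"number"}},"required":["deltas"]}

```bash
mkdir -p pics; ls; cat > h.py <<'E'
import numpy as np, cv2
from scipy.spatial.transform import Rotation as R
from cell import sense, read_camera, close_job, outline_of, spot_point
def spot(n,p,k=3):
    out=[]
    for d in spot_point(n,p)[:k]:
        w=p["T"]@np.r_[d["location"],1]
        out.append((round(d["p"],2),np.round(w[:3],4).tolist()))
    return out
def save(p,name): cv2.imwrite(f"pics/{name}.png",p["color"][:,:,::-1])
E
python3 - <<'E'
from h import *
s=sense(); print({k:np.round(v,3).tolist() for k,v in s.items()})
for c in ("scene","top"):
    p=read_camera(c); save(p,c+"0"); print(c,p["T"].round(3).tolist(),p["mtx"][0,0],p["k1"])
    for n in ["pump","lever_pivot","lever_grip","station","cradle_centre","cradle_bar","carrier","carrier_handle","bolt_a","caliper","wrench","flange","vblock","oil_bottle","mic_stand","parts_tray"]:
        print(n,spot(n,p))
E
```

```text
pics
{'t': 0.0, 'joints': [1.137, 0.053, 1.614, -0.0, 1.476, -0.119], 'dq': [-0.0, -0.001, 0.001, 0.0, 0.0, -0.0], 'joint_efforts': [0.001, -39.367, -37.019, 0.0, 0.007, 0.0], 'ee_pos': [0.193, 0.594, 0.403], 'tcp_rot': [0.157, 0.988, -0.001, -0.0], 'force': [-0.438, 0.165, 0.089], 'wrist_torque': [0.062, -0.037, 0.007], 'finger_force': 0.0, 'gripper_width': 0.998}
scene [[0.39, 0.732, -0.559, 1.332], [0.921, -0.315, 0.23, -0.315], [-0.007, -0.604, -0.797, 1.285], [0.0, 0.0, 0.0, 1.0]] 446.33631191345506 -0.006246315603705382
pump [(0.81, [0.6673, -0.2477, -0.0021])]
lever_pivot [(0.95, [0.6679, -0.2527, 0.1187])]
lever_grip [(0.79, [0.4973, -0.2324, 0.2116]), (0.3, [0.6584, 0.2154, 0.1507])]
station [(0.8, [0.5795, 0.2078, -0.0001]), (0.32, [0.7962, 0.0126, -0.0009])]
cradle_centre [(0.95, [0.5797, 0.2034, 0.1512])]
cradle_bar [(0.77, [0.5695, 0.328, 0.1517]), (0.24, [0.5729, 0.2034, 0.139])]
carrier [(0.93, [0.2632, 0.4388, 0.0014]), (0.87, [0.3348, 0.6153, 0.0044]), (0.64, [0.5733, 0.2032, 0.1379])]
carrier_handle [(0.92, [0.3322, 0.6124, 0.0443]), (0.88, [0.5767, 0.2041, 0.1873])
[... 980 characters left out ...]
3301, 0.1505]), (0.24, [0.4363, -0.0086, 0.0044])]
carrier [(0.84, [0.5769, 0.2017, 0.1384]), (0.84, [0.2906, 0.2308, 0.0047]), (0.68, [0.3342, 0.612, 0.0028])]
carrier_handle [(0.95, [0.2913, 0.2366, 0.0453]), (0.82, [0.3323, 0.6141, 0.0451]), (0.67, [0.5743, 0.2077, 0.1854])]
bolt_a [(0.56, [0.4876, 0.1981, 0.1478]), (0.56, [0.6573, 0.2116, 0.1507])]
caliper []
wrench [(0.85, [0.6657, -0.0546, 0.0001])]
flange [(0.8, [0.6089, 0.4366, -0.0001]), (0.69, [0.5666, 0.3277, 0.1507])]
vblock [(0.85, [0.4136, 0.4604, -0.0012]), (0.54, [0.5359, 0.5973, 0.0011]), (0.21, [0.6088, 0.4335, -0.0021])]
oil_bottle [(0.67, [0.7997, 0.0084, 0.0001])]
mic_stand []
parts_tray [(0.74, [0.539, 0.5987, 0.0013])]
```

View pics/scene0.png

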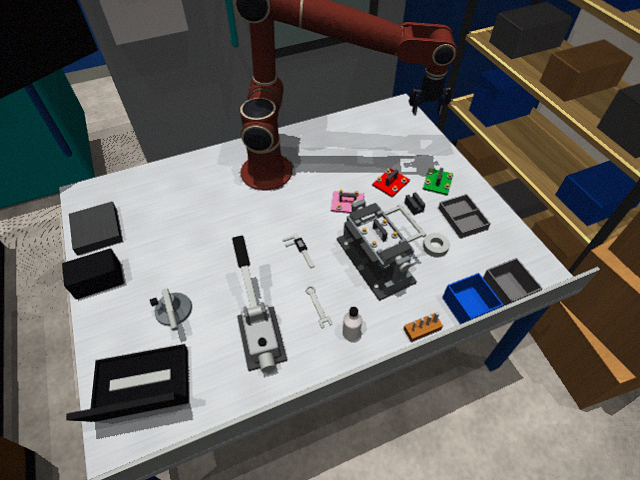

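View pics/top0.png

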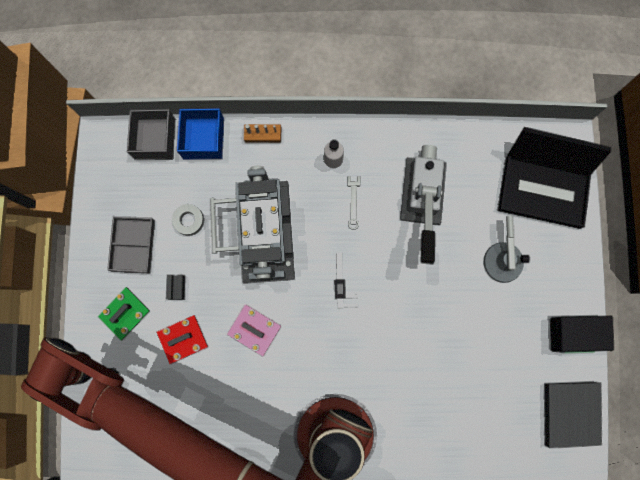

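The scene picture shows the pump's lever grip at about (240,250), its body at (262,340) and the turnover station at (377,250), with the bar on its right at (408,225). The top picture shows the station at (262,230) with the bar at (222,227), and the grip at (428,247). The pink, red and green look-alikes lie near the robot. The two views agree to a few mm, so I'm moving to the lever.

Request:
jog_arm --deltas '[{"travel": [0, 0, -0.06], "rotation": [0, 0, -0.92], "hand": 1}, {"travel": [0, 0, -0.06], "rotation": [0, 0, -0.92], "hand": 1}, {"travel": [0, 0, -0.06], "rotation": [0, 0, -0.92], "hand": 1}, {"travel": [0, 0, -0.06], "rotation": [0, 0, -0.92], "hand": 1}, {"travel": [0, 0, -0.06], "rotation": [0, 0, -0.92], "hand": 1}, {"travel": [-0.041, -0.155, 0], "rotation": [0, 0, 0], "hand": 1}, {"travel": [-0.041, -0.155, 0], "rotation": [0, 0, 0], "hand": 1}, {"travel": [-0.041, -0.155, 0], "rotation": [0, 0, 0], "hand": 1}, {"travel": [-0.041, -0.155, 0], "rotation": [0, 0, 0], "hand": 1}, {"travel": [-0.041, -0.155, 0], "rotation": [0, 0, 0], "hand": 1}, {"travel": [-0.041, -0.155, 0], "rotation": [0, 0, 0], "hand": 1}, {"travel": [-0.041, -0.155, 0], "rotation": [0, 0, 0], "hand": 1}]'

```text
t: 2.7
ee_pos: [0.2884, 0.3285, 0.4798]
tcp_rot: [-0.044, 0.999, 0.0, 0.0]
force: [1.2, -0.4, -0.6]
gripper_width: -0.002
finger_force: 0.0
```

Request:
jog_arm --deltas '[{"travel": [-0.041, -0.155, 0], "rotation": [0, 0, 0], "hand": 1}, {"travel": [-0.041, -0.155, 0], "rotation": [0, 0, 0], "hand": 1}, {"travel": [-0.041, -0.155, 0], "rotation": [0, 0, 0], "hand": 1}, {"travel": [-0.041, -0.155, 0], "rotation": [0, 0, 0], "hand": 1}, {"travel": [-0.041, -0.155, 0], "rotation": [0, 0, 0], "hand": 1}, {"travel": [-0.041, -0.155, 0], "rotation": [0, 0, 0], "hand": 1}, {"travel": [-0.041, -0.155, 0], "rotation": [0, 0, 0], "hand": 1}, {"travel": [-0.041, -0.155, 0], "rotation": [0, 0, 0], "hand": 1}, {"travel": [-0.041, -0.155, 0], "rotation": [0, 0, 0], "hand": 1}, {"travel": [-0.041, -0.155, 0], "rotation": [0, 0, 0], "hand": 1}, {"travel": [-0.041, -0.155, 0], "rotation": [0, 0, 0], "hand": 1}, {"travel": [-0.041, -0.155, 0], "rotation": [0, 0, 0], "hand": 1}]'

```text
t: 3.7
ee_pos: [0.4513, -0.1246, 0.48]
tcp_rot: [-0.043, 0.999, -0.0, 0.0]
force: [0.5, 1.2, -0.2]
gripper_width: -0.0
finger_force: 0.0
```

Request:
jog_arm --deltas '[{"travel": [-0.04, -0.148, 0], "rotation": [0, 0, 0], "hand": 1}, {"travel": [-0.04, -0.148, 0], "rotation": [0, 0, 0], "hand": 1}, {"travel": [-0.04, -0.148, 0], "rotation": [0, 0, 0], "hand": 1}, {"travel": [0, 0, 0.16], "rotation": [0, 0, 0], "hand": 1}, {"travel": [0, 0, 0.16], "rotation": [0, 0, 0], "hand": 1}, {"travel": [0, 0, 0.078], "rotation": [0, 0, 0], "hand": 1}, {"travel": [0, 0, 0.078], "rotation": [0, 0, 0], "hand": 1}, {"travel": [0, 0, 0.078], "rotation": [0, 0, 0], "hand": 1}, {"travel": [0, 0, 0.078], "rotation": [0, 0, 0], "hand": 1}, {"travel": [0, 0, 0.078], "rotation": [0, 0, 0], "hand": 1}, {"travel": [0, 0, 0.078], "rotation": [0, 0, 0], "hand": 1}]'

```text
t: 4.62
ee_pos: [0.4907, -0.2308, 0.2839]
tcp_rot: [-0.043, 0.999, -0.001, -0.001]
force: [-3.8, 0.7, 9.4]
gripper_width: -0.001
finger_force: 5.3
```

Request:
jog_arm --deltas '[{"travel": [0, 0, 0.078], "rotation": [0, 0, 0], "hand": 1}, {"travel": [0, 0, 0], "rotation": [0, 0, 0], "hand": 1}, {"travel": [0, 0, 0], "rotation": [0, 0, 0], "hand": 1}]'

```text
t: 4.87
ee_pos: [0.491, -0.2307, 0.2642]
tcp_rot: [-0.043, 0.999, -0.0, -0.0]
force: [-3.5, 0.9, 9.0]
gripper_width: -0.005
finger_force: 4.4
```

```bash
python3 - <<'E'
from h import *
p=read_camera("scene"); save(p,"press1")
for n in ["lever_grip","lever_pivot","bolt_a"]: print(n,spot(n,p))
cv2.imwrite("pics/press1c.png",cv2.resize(p["color"][180:400,190:440,::-1],None,fx=3,fy=2.7))
E
```

```text
lever_grip [(0.6, [0.4765, -0.2294, 0.0808])]
lever_pivot [(0.56, [0.6688, -0.2545, 0.12])]
bolt_a [(0.68, [0.4969, 0.1979, 0.1495]), (0.63, [0.5799, 0.2092, -0.0048]), (0.62, [0.6535, 0.2137, 0.1477])]
```

Request:
jog_arm --deltas '[{"travel": [0, 0, 0.012], "rotation": [0, 0, 0], "hand": 1}, {"travel": [0, 0, 0], "rotation": [0, 0, 0], "hand": 1}]'

```text
t: 5.23
ee_pos: [0.4911, -0.2306, 0.262]
tcp_rot: [-0.043, 0.999, -0.0, 0.0]
force: [-3.5, 2.3, 9.3]
gripper_width: 0.006
finger_force: 5.0
```

Request:
jog_arm --deltas '[{"travel": [0, 0, -0.16], "rotation": [0, 0, 0], "hand": 1}, {"travel": [0, 0, -0.16], "rotation": [0, 0, 0], "hand": 1}, {"travel": [0, 0, -0.16], "rotation": [0, 0, 0], "hand": 1}, {"travel": [0, 0, -0.16], "rotation": [0, 0, 0], "hand": 1}, {"travel": [0, 0, 0], "rotation": [0, 0, 0], "hand": 1}, {"travel": [0, 0, 0], "rotation": [0, 0, 0], "hand": 1}, {"travel": [0, 0, 0], "rotation": [0, 0, 0], "hand": 1}, {"travel": [0, 0, 0], "rotation": [0, 0, 0], "hand": 1}, {"travel": [0, 0, 0], "rotation": [0, 0, 0], "hand": 1}, {"travel": [0, 0, 0], "rotation": [0, 0, 0], "hand": 1}, {"travel": [0, 0, 0], "rotation": [0, 0, 0], "hand": 1}]'

```text
t: 6.15
ee_pos: [0.4906, -0.2303, 0.4188]
tcp_rot: [-0.043, 0.999, 0.001, -0.001]
force: [-0.6, 0.4, -0.2]
gripper_width: 0.001
finger_force: 0.0
```

```bash
python3 - <<'E'
from h import *
p=read_camera("scene"); save(p,"up1")
for n in ["lever_grip","bolt_a"]: print(n,spot(n,p))
E
```

```text
lever_grip []
bolt_a [(0.54, [0.6528, 0.2156, 0.1491]), (0.46, [0.4979, 0.1975, 0.1505])]
```

View pics/press1c.png

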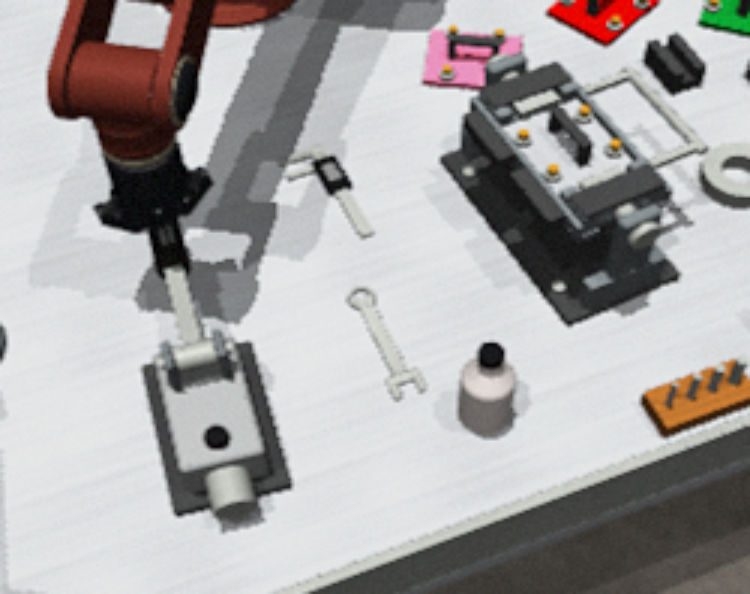

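The crop shows the shut fingers pressing the grip at (170,240), the lever sloping down, and the bolts at the carrier's ends moved in by about 8–9 mm. Now the second and third strokes.

Request:
jog_arm --deltas '[{"travel": [0, 0, 0.082], "rotation": [0, 0, 0], "hand": 1}, {"travel": [0, 0, 0.082], "rotation": [0, 0, 0], "hand": 1}, {"travel": [0, 0, 0.082], "rotation": [0, 0, 0], "hand": 1}, {"travel": [0, 0, 0.082], "rotation": [0, 0, 0], "hand": 1}, {"travel": [0, 0, 0.082], "rotation": [0, 0, 0], "hand": 1}, {"travel": [0, 0, 0.082], "rotation": [0, 0, 0], "hand": 1}, {"travel": [0, 0, 0.082], "rotation": [0, 0, 0], "hand": 1}, {"travel": [0, 0, 0.082], "rotation": [0, 0, 0], "hand": 1}, {"travel": [0, 0, 0], "rotation": [0, 0, 0], "hand": 1}, {"travel": [0, 0, 0], "rotation": [0, 0, 0], "hand": 1}, {"travel": [0, 0, 0], "rotation": [0, 0, 0], "hand": 1}]'

```text
t: 7.22
ee_pos: [0.4923, -0.231, 0.2605]
tcp_rot: [-0.043, 0.999, -0.001, 0.002]
force: [-3.2, 3.6, 15.3]
gripper_width: -0.004
finger_force: 7.8
```

Request:
jog_arm --deltas '[{"travel": [0, 0, -0.16], "rotation": [0, 0, 0], "hand": 1}, {"travel": [0, 0, -0.16], "rotation": [0, 0, 0], "hand": 1}, {"travel": [0, 0, -0.16], "rotation": [0, 0, 0], "hand": 1}, {"travel": [0, 0, -0.16], "rotation": [0, 0, 0], "hand": 1}, {"travel": [0, 0, 0], "rotation": [0, 0, 0], "hand": 1}, {"travel": [0, 0, 0], "rotation": [0, 0, 0], "hand": 1}, {"travel": [0, 0, 0], "rotation": [0, 0, 0], "hand": 1}, {"travel": [0, 0, 0], "rotation": [0, 0, 0], "hand": 1}, {"travel": [0, 0, 0], "rotation": [0, 0, 0], "hand": 1}, {"travel": [0, 0, 0], "rotation": [0, 0, 0], "hand": 1}, {"travel": [0, 0, 0], "rotation": [0, 0, 0], "hand": 1}, {"travel": [0, 0, 0], "rotation": [0, 0, 0], "hand": 1}]'

```text
t: 8.22
ee_pos: [0.4907, -0.2303, 0.4154]
tcp_rot: [-0.043, 0.999, 0.0, -0.001]
force: [0.1, -0.2, -1.2]
gripper_width: 0.0
finger_force: 0.0
```

```bash
python3 - <<'E'
from h import *
for c in ("scene","top"):
    p=read_camera(c)
    for n in ["lever_grip","bolt_a"]: print(n,spot(n,p))
E
```

```text
lever_grip [(0.81, [0.4978, -0.2326, 0.2093]), (0.35, [0.6076, 0.4349, 0.0005])]
bolt_a [(0.42, [0.5029, 0.1996, 0.1522]), (0.41, [0.6486, 0.2135, 0.1489])]
lever_grip [(0.94, [0.5022, -0.2314, 0.2144]), (0.67, [0.535, 0.5963, 0.0024])]
bolt_a [(0.7, [0.6475, 0.209, 0.1474]), (0.6, [0.4988, 0.1988, 0.1499])]
```

Request:
jog_arm --deltas '[{"travel": [0, 0, 0.08], "rotation": [0, 0, 0], "hand": 1}, {"travel": [0, 0, 0.08], "rotation": [0, 0, 0], "hand": 1}, {"travel": [0, 0, 0.08], "rotation": [0, 0, 0], "hand": 1}, {"travel": [0, 0, 0.08], "rotation": [0, 0, 0], "hand": 1}, {"travel": [0, 0, 0.08], "rotation": [0, 0, 0], "hand": 1}, {"travel": [0, 0, 0.08], "rotation": [0, 0, 0], "hand": 1}, {"travel": [0, 0, 0.08], "rotation": [0, 0, 0], "hand": 1}, {"travel": [0, 0, 0.08], "rotation": [0, 0, 0], "hand": 1}, {"travel": [0, 0, 0], "rotation": [0, 0, 0], "hand": 1}, {"travel": [0, 0, 0], "rotation": [0, 0, 0], "hand": 1}, {"travel": [0, 0, 0], "rotation": [0, 0, 0], "hand": 1}]'

```text
t: 9.43
ee_pos: [0.4923, -0.231, 0.2606]
tcp_rot: [-0.043, 0.999, -0.001, 0.002]
force: [-2.7, 3.2, 15.6]
gripper_width: 0.005
finger_force: 7.6
```

Request:
jog_arm --deltas '[{"travel": [0, 0, -0.16], "rotation": [0, 0, 0], "hand": 1}, {"travel": [0, 0, -0.16], "rotation": [0, 0, 0], "hand": 1}, {"travel": [0, 0, -0.16], "rotation": [0, 0, 0], "hand": 1}, {"travel": [0, 0, -0.16], "rotation": [0, 0, 0], "hand": 1}, {"travel": [0, 0, -0.1], "rotation": [0, 0, 0], "hand": 1}, {"travel": [0, 0, -0.1], "rotation": [0, 0, 0], "hand": 1}, {"travel": [0, 0, 0], "rotation": [0, 0, 0], "hand": 1}, {"travel": [0, 0, 0], "rotation": [0, 0, 0], "hand": 0.5}, {"travel": [0, 0, 0], "rotation": [0, 0, 0], "hand": 0.5}, {"travel": [0, 0, 0], "rotation": [0, 0, 0], "hand": 0.5}, {"travel": [0, 0, 0], "rotation": [0, 0, 0], "hand": 0.5}, {"travel": [0, 0, 0], "rotation": [0, 0, 0], "hand": 0.5}]'

```text
t: 10.43
ee_pos: [0.4906, -0.2303, 0.4645]
tcp_rot: [-0.043, 0.999, 0.001, -0.001]
force: [-0.4, -0.1, -0.4]
gripper_width: 0.499
finger_force: 0.0
```

```bash
python3 - <<'E'
from h import *
for c in ("scene","top"):
    p=read_camera(c)
    for n in ["lever_grip","bolt_a","carrier_handle","cradle_bar","cradle_centre"]: print(n,spot(n,p))
E
```

```text
lever_grip [(0.79, [0.4987, -0.2292, 0.2104])]
bolt_a [(0.63, [0.6401, 0.2132, 0.1478]), (0.55, [0.5094, 0.1984, 0.1529])]
carrier_handle [(0.89, [0.3342, 0.6118, 0.0495]), (0.83, [0.5779, 0.2023, 0.1862]), (0.82, [0.2915, 0.2336, 0.042])]
cradle_bar [(0.95, [0.5678, 0.3303, 0.1509])]
cradle_centre [(0.96, [0.5775, 0.2071, 0.153])]
lever_grip [(0.96, [0.505, -0.2324, 0.2117]), (0.46, [0.5358, 0.5975, 0.0002])]
bolt_a [(0.57, [0.505, 0.203, 0.1504]), (0.49, [0.5048, -0.2327, 0.2106]), (0.48, [0.6403, 0.2099, 0.1468])]
carrier_handle [(0.87, [0.263, 0.4386, 0.0467]), (0.76, [0.5742, 0.2091, 0.1876]), (0.76, [0.2895, 0.2314, 0.0443])]
cradle_bar [(0.87, [0.5652, 0.3275, 0.1514])]
cradle_centre []
```

Request:
jog_arm --deltas '[{"travel": [-0.041, 0.142, 0], "rotation": [0, 0, 0], "hand": 0.5}, {"travel": [-0.041, 0.142, 0], "rotation": [0, 0, 0], "hand": 0.5}, {"travel": [-0.041, 0.142, 0], "rotation": [0, 0, 0], "hand": 0.5}, {"travel": [-0.041, 0.142, 0], "rotation": [0, 0, 0], "hand": 0.5}, {"travel": [-0.041, 0.142, 0], "rotation": [0, 0, 0], "hand": 0.5}, {"travel": [-0.041, 0.142, 0], "rotation": [0, 0, 0], "hand": 0.5}, {"travel": [-0.041, 0.142, 0], "rotation": [0, 0, 0], "hand": 0.5}, {"travel": [-0.041, 0.142, 0], "rotation": [0, 0, 0], "hand": 0.5}, {"travel": [-0.041, 0.142, 0], "rotation": [0, 0, 0], "hand": 0.5}, {"travel": [-0.041, 0.142, 0], "rotation": [0, 0, 0], "hand": 0.5}, {"travel": [-0.041, 0.142, 0], "rotation": [0, 0, 0], "hand": 0.5}, {"travel": [-0.041, 0.142, 0], "rotation": [0, 0, 0], "hand": 0.5}]'

```text
t: 12.03
ee_pos: [0.5764, 0.2066, 0.4663]
tcp_rot: [-0.043, 0.999, -0.0, 0.0]
force: [-0.0, 0.1, -0.3]
gripper_width: 0.502
finger_force: 0.0
```

```bash
python3 - <<'E'
from h import *
s=sense(); print(s["ee_pos"],s["joints"])
for k in range(2):
    p=read_camera("wrist")
    for n in ["bolt_a","carrier_handle","cradle_bar","cradle_centre","carrier"]: print(n,spot(n,p,2))
save(p,"wrist1")
E
```

```text
[0.57639114 0.2066471  0.46632972] [ 2.22787616e-01 -6.35674609e-03  1.57102656e+00 -1.25129974e-04
  1.57654614e+00 -1.43486713e+00]
bolt_a [(0.8, [0.6388, 0.2126, 0.1463]), (0.61, [0.509, 0.1994, 0.1532])]
carrier_handle [(0.82, [0.5762, 0.2019, 0.1858])]
cradle_bar [(0.95, [0.565, 0.3304, 0.1503])]
cradle_centre []
carrier [(0.64, [0.5758, 0.209, 0.14])]
bolt_a [(0.82, [0.64, 0.2107, 0.1476]), (0.69, [0.5093, 0.1974, 0.1521])]
carrier_handle [(0.76, [0.5797, 0.2073, 0.187])]
cradle_bar [(0.93, [0.5675, 0.3283, 0.1509]), (0.63, [0.5354, 0.5964, 0.0012])]
cradle_centre []
carrier [(0.98, [0.5788, 0.2034, 0.1399]), (0.44, [0.509, 0.1992, 0.1524])]
```

View pics/wrist1.png

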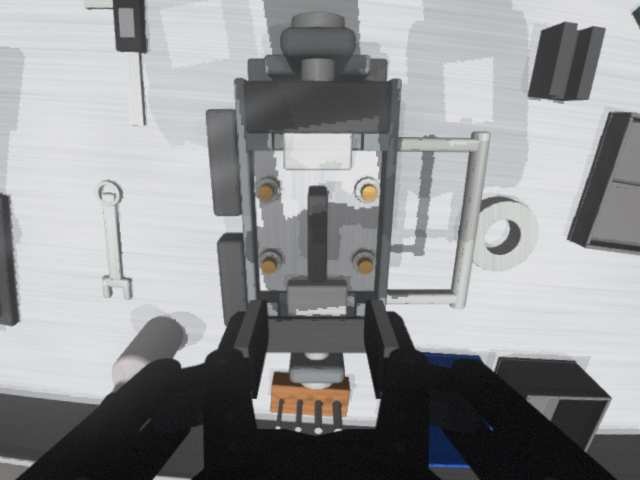

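The wrist view shows the handle at (318,235), centred between the fingers (252 and 380), the bar at (472,220), and the bolts lapping the carrier at (318,150) and (318,295). Dark blocks stand on the -y side at (225,160) and (230,280). Descending to the handle.

Request:
jog_arm --deltas '[{"travel": [0, -0.004, 0.081], "rotation": [0, 0, 0], "hand": 0.5}, {"travel": [0, 0, 0.081], "rotation": [0, 0, 0], "hand": 0.5}, {"travel": [0, 0, 0.081], "rotation": [0, 0, 0], "hand": 0.5}, {"travel": [0, 0, 0.081], "rotation": [0, 0, 0], "hand": 0.5}, {"travel": [0, 0, 0.081], "rotation": [0, 0, 0], "hand": 0.5}, {"travel": [0, 0, 0.081], "rotation": [0, 0, 0], "hand": 0.5}, {"travel": [0, 0, 0], "rotation": [0, 0, 0], "hand": 0.9}, {"travel": [0, 0, 0], "rotation": [0, 0, 0], "hand": 1}, {"travel": [0, 0, 0], "rotation": [0, 0, 0], "hand": 1}, {"travel": [0, 0, 0], "rotation": [0, 0, 0], "hand": 1}, {"travel": [0, 0, 0], "rotation": [0, 0, 0], "hand": 1}]' --force 50

```text
t: 13.55
ee_pos: [0.5766, 0.2036, 0.3455]
tcp_rot: [-0.043, 0.999, 0.0, 0.001]
force: [1.0, -0.4, -4.7]
gripper_width: 0.15
finger_force: 50.7
```

Request:
jog_arm --deltas '[{"travel": [0, 0, -0.008], "rotation": [0, 0, 0], "hand": 1}, {"travel": [0, 0, -0.008], "rotation": [0, 0, 0], "hand": 1}, {"travel": [0, 0, 0], "rotation": [0, 0, 0], "hand": 1}]'

```text
t: 13.8
ee_pos: [0.5763, 0.2037, 0.3473]
tcp_rot: [-0.043, 0.999, -0.0, -0.0]
force: [3.0, 1.9, -12.5]
gripper_width: 0.15
finger_force: 50.6
```

Request:
jog_arm --deltas '[{"travel": [0, 0, -0.006], "rotation": [0, 0, 0], "hand": 1}, {"travel": [0, 0, 0], "rotation": [0, 0, 0], "hand": 1}, {"travel": [0, 0, 0], "rotation": [0, 0, 0], "hand": 1}]'

```text
t: 14.05
ee_pos: [0.5761, 0.2037, 0.3474]
tcp_rot: [-0.043, 0.999, -0.0, -0.001]
force: [5.3, 1.2, -16.6]
gripper_width: 0.147
finger_force: 49.9
```

Request:
jog_arm --deltas '[{"travel": [0, 0, -0.006], "rotation": [0, 0, 0], "hand": 1}, {"travel": [0, 0, 0], "rotation": [0, 0, 0], "hand": 1}, {"travel": [0, 0, 0], "rotation": [0, 0, 0], "hand": 1}]'

```text
t: 14.3
ee_pos: [0.5759, 0.2036, 0.3474]
tcp_rot: [-0.043, 0.999, -0.0, -0.002]
force: [6.5, 2.9, -21.3]
gripper_width: 0.152
finger_force: 49.4
```

```bash
python3 - <<'E'
from h import *
s=sense(); print(s["ee_pos"],s["force"],s["wrist_torque"])
E
```

```text
[0.57591101 0.20361561 0.34740418] [  6.50664608   2.94861775 -21.2560947 ] [ 0.33446946 -1.09763592 -0.02044836]
```

Request:
jog_arm --deltas '[{"travel": [0, 0, 0.014], "rotation": [0, 0, 0], "hand": 1}, {"travel": [0, 0, 0.014], "rotation": [0, 0, 0], "hand": 1}, {"travel": [0, 0, 0], "rotation": [0, 0, 0], "hand": 0.5}, {"travel": [0, 0, 0], "rotation": [0, 0, 0], "hand": 0.5}, {"travel": [0, 0, 0], "rotation": [0, 0, 0], "hand": 0.5}, {"travel": [0, 0, 0], "rotation": [0, 0, 0], "hand": 0.5}, {"travel": [0, 0, -0.1], "rotation": [0, 0, 0], "hand": 0.5}, {"travel": [0, 0, -0.1], "rotation": [0, 0, 0], "hand": 0.5}, {"travel": [0, 0, -0.1], "rotation": [0, 0, 0], "hand": 0.5}]'

```text
t: 15.05
ee_pos: [0.5764, 0.2037, 0.4211]
tcp_rot: [-0.043, 0.999, 0.0, 0.0]
force: [0.4, 0.2, 0.9]
gripper_width: 0.501
finger_force: 0.0
```

```bash
python3 - <<'E'
from h import *
for c in ("scene","wrist","top"):
    p=read_camera(c)
    for n in ["bolt_a","carrier_handle","cradle_bar","cradle_centre","carrier"]: print(n,spot(n,p,2))
E
```

```text
bolt_a [(0.62, [0.6385, 0.2127, 0.15]), (0.53, [0.5099, 0.1989, 0.1501])]
carrier_handle [(0.96, [0.3345, 0.6125, 0.047]), (0.67, [0.5749, 0.2046, 0.1856])]
cradle_bar [(0.79, [0.5675, 0.3305, 0.1504]), (0.51, [0.6419, 0.2147, 0.1503])]
cradle_centre [(0.55, [0.5784, 0.2014, 0.1512])]
carrier [(0.67, [0.5728, 0.2051, 0.1368]), (0.54, [0.2636, 0.4367, -0.0017])]
bolt_a [(0.61, [0.6371, 0.2103, 0.1473]), (0.59, [0.5109, 0.2019, 0.1541])]
carrier_handle [(0.78, [0.5759, 0.2031, 0.1845])]
cradle_bar [(0.57, [0.5664, 0.3332, 0.1528]), (0.38, [0.6672, -0.0524, 0.0037])]
cradle_centre []
carrier [(0.66, [0.5774, 0.2056, 0.1383])]
bolt_a [(0.21, [0.504, -0.2318, 0.2116])]
carrier_handle [(0.8, [0.3357, 0.6169, 0.0463]), (0.7, [0.5735, 0.209, 0.1869])]
cradle_bar [(0.73, [0.5669, 0.3257, 0.1517])]
cradle_centre [(0.66, [0.6693, -0.2498, 0.0024])]
carrier [(0.97, [0.2603, 0.4374, -0.0026]), (0.68, [0.3347, 0.6104, 0.002])]
```

Request:
jog_arm --deltas '[{"travel": [-0.0015, 0.126, 0], "rotation": [0, 0, 0], "hand": 0.5}, {"travel": [-0.0015, 0.126, 0], "rotation": [0, 0, 0], "hand": 0.5}, {"travel": [-0.0015, 0.126, 0], "rotation": [0, 0, 0], "hand": 0.5}, {"travel": [-0.0015, 0.126, 0], "rotation": [0, 0, 0], "hand": 0.5}, {"travel": [0, 0, 0], "rotation": [0, 0, 0], "hand": 0.5}, {"travel": [0, 0, 0], "rotation": [0, 0, 0], "hand": 0.5}]'

```text
t: 16.45
ee_pos: [0.5667, 0.3307, 0.4195]
tcp_rot: [-0.045, 0.999, -0.0, -0.0]
force: [0.3, -0.4, 0.5]
gripper_width: 0.501
finger_force: 0.0
```

```bash
python3 - <<'E'
from h import *
p=read_camera("wrist"); save(p,"wrist2")
for n in ["cradle_bar","carrier_handle"]: print(n,spot(n,p,2))
E
```

```text
cradle_bar [(0.59, [0.5659, 0.331, 0.1513])]
carrier_handle [(0.84, [0.5794, 0.202, 0.1853]), (0.33, [0.5797, 0.2039, 0.1397])]
```

View pics/wrist2.png

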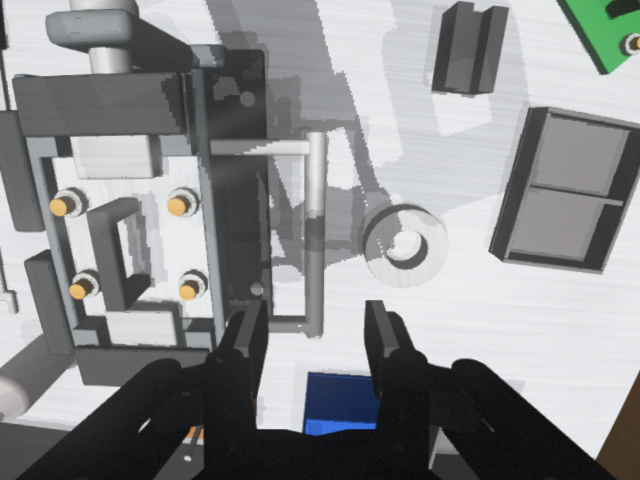

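The wrist view shows the bar at (315,235), running vertically in the picture and centred between the fingers (about 252 and 378). Descending and gripping.

Request:
jog_arm --deltas '[{"travel": [0, 0, 0.092], "rotation": [0, 0, 0], "hand": 0.5}, {"travel": [0, 0, 0.092], "rotation": [0, 0, 0], "hand": 0.5}, {"travel": [0, 0, 0.092], "rotation": [0, 0, 0], "hand": 0.5}, {"travel": [0, 0, 0.092], "rotation": [0, 0, 0], "hand": 0.5}, {"travel": [0, 0, 0.092], "rotation": [0, 0, 0], "hand": 0.5}, {"travel": [0, 0, 0], "rotation": [0, 0, 0], "hand": 0.7}, {"travel": [0, 0, 0], "rotation": [0, 0, 0], "hand": 1}, {"travel": [0, 0, 0], "rotation": [0, 0, 0], "hand": 1}, {"travel": [0, 0, 0], "rotation": [0, 0, 0], "hand": 1}, {"travel": [0, 0, 0], "rotation": [0, 0, 0], "hand": 1}]' --force 40

```text
t: 17.43
ee_pos: [0.567, 0.3294, 0.306]
tcp_rot: [-0.043, 0.999, 0.0, -0.0]
force: [-3.9, 0.1, 0.1]
gripper_width: 0.147
finger_force: 39.2
```

Request:
jog_arm --deltas '[{"travel": [0, -0.0043, -0.0653], "rotation": [0, 0, 0], "hand": 1}, {"travel": [0, -0.0128, -0.0642], "rotation": [0, 0, 0], "hand": 1}, {"travel": [0, -0.021, -0.062], "rotation": [0, 0, 0], "hand": 1}]'

```text
t: 17.68
ee_pos: [0.5677, 0.3203, 0.3533]
tcp_rot: [-0.044, 0.999, 0.001, -0.0]
force: [-1.2, 0.9, -5.0]
gripper_width: 0.15
finger_force: 39.2
```

Request:
jog_arm --deltas '[{"travel": [0, -0.029, -0.0587], "rotation": [0, 0, 0], "hand": 1}, {"travel": [0, -0.0363, -0.0544], "rotation": [0, 0, 0], "hand": 1}, {"travel": [0, -0.0432, -0.0492], "rotation": [0, 0, 0], "hand": 1}, {"travel": [0, -0.0492, -0.0432], "rotation": [0, 0, 0], "hand": 1}, {"travel": [0, -0.0544, -0.0363], "rotation": [0, 0, 0], "hand": 1}, {"travel": [0, -0.0587, -0.029], "rotation": [0, 0, 0], "hand": 1}]'

```text
t: 18.18
ee_pos: [0.5728, 0.2541, 0.4259]
tcp_rot: [-0.044, 0.999, 0.005, 0.001]
force: [-8.9, 11.6, 6.7]
gripper_width: 0.148
finger_force: 39.1
```

Request:
jog_arm --deltas '[{"travel": [0, -0.062, -0.021], "rotation": [0, 0, 0], "hand": 1}, {"travel": [0, -0.0642, -0.0128], "rotation": [0, 0, 0], "hand": 1}, {"travel": [0, -0.0653, -0.0043], "rotation": [0, 0, 0], "hand": 1}]'

```text
t: 18.43
ee_pos: [0.5774, 0.2056, 0.4371]
tcp_rot: [-0.044, 0.999, 0.003, 0.003]
force: [-7.4, 7.3, 9.0]
gripper_width: 0.143
finger_force: 42.5
```

Request:
jog_arm --deltas '[{"travel": [0, -0.0653, 0.0043], "rotation": [0, 0, 0], "hand": 1}, {"travel": [0, -0.0642, 0.0128], "rotation": [0, 0, 0], "hand": 1}, {"travel": [0, -0.062, 0.021], "rotation": [0, 0, 0], "hand": 1}, {"travel": [0, -0.0587, 0.029], "rotation": [0, 0, 0], "hand": 1}, {"travel": [0, -0.0544, 0.0363], "rotation": [0, 0, 0], "hand": 1}]'

```text
t: 18.85
ee_pos: [0.5849, 0.1284, 0.4095]
tcp_rot: [-0.043, 0.999, 0.001, 0.004]
force: [-3.7, 6.3, 3.2]
gripper_width: 0.144
finger_force: 43.6
```

Request:
jog_arm --deltas '[{"travel": [0, -0.0492, 0.0432], "rotation": [0, 0, 0], "hand": 1}, {"travel": [0, -0.0432, 0.0492], "rotation": [0, 0, 0], "hand": 1}, {"travel": [0, -0.0363, 0.0544], "rotation": [0, 0, 0], "hand": 1}]'

```text
t: 19.1
ee_pos: [0.5879, 0.0965, 0.3721]
tcp_rot: [-0.043, 0.999, 0.001, 0.004]
force: [-3.0, 4.1, 5.6]
gripper_width: 0.145
finger_force: 44.2
```

```bash
python3 - <<'E'
from h import *
p=read_camera("scene"); save(p,"turn1")
cv2.imwrite("pics/turn1c.png",cv2.resize(p["color"][120:310,300:470,::-1],None,fx=3,fy=3))
for n in ["cradle_bar","cradle_centre","bolt_a"]: print(n,spot(n,p,2))
E
```

```text
cradle_bar [(0.77, [0.5893, 0.0956, 0.2127])]
cradle_centre [(0.81, [0.5798, 0.2063, 0.15]), (0.75, [0.5347, 0.5989, -0.0009])]
bolt_a []
```

View pics/turn1c.png

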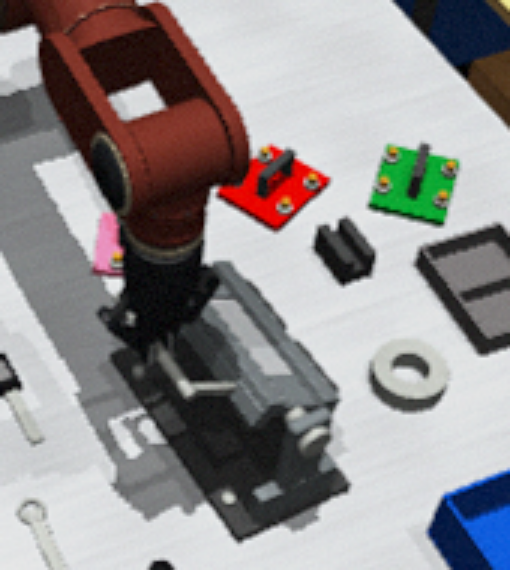

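The crop shows the bar gripped at about (170,360) and the cradle tipped to about 150°, with its underside facing up at (260,340). Now the last 30°.

Request:
jog_arm --deltas '[{"travel": [0, -0.029, 0.0587], "rotation": [0, 0, 0], "hand": 1}, {"travel": [0, -0.021, 0.062], "rotation": [0, 0, 0], "hand": 1}, {"travel": [0, -0.0128, 0.0642], "rotation": [0, 0, 0], "hand": 1}]'

```text
t: 19.55
ee_pos: [0.5895, 0.0815, 0.3252]
tcp_rot: [-0.043, 0.999, 0.001, 0.003]
force: [-1.6, 6.7, 6.2]
gripper_width: 0.143
finger_force: 47.0
```

Request:
jog_arm --deltas '[{"travel": [0, -0.003, 0.033], "rotation": [0, 0, 0], "hand": 1}, {"travel": [0, -0.0013, 0.033], "rotation": [0, 0, 0], "hand": 1}, {"travel": [0, 0, 0], "rotation": [0, 0, 0], "hand": 1}, {"travel": [0, 0, 0], "rotation": [0, 0, 0], "hand": 1}]'

```text
t: 19.88
ee_pos: [0.5896, 0.0805, 0.3065]
tcp_rot: [-0.044, 0.999, -0.0, 0.002]
force: [3.6, 3.9, -0.4]
gripper_width: 0.147
finger_force: 47.9
```

```bash
python3 - <<'E'
from h import *
for c in ("scene","top"):
    p=read_camera(c)
    for n in ["cradle_bar","cradle_centre","bolt_a"]: print(n,spot(n,p,2))
E
```

```text
cradle_bar [(0.86, [0.59, 0.0791, 0.151]), (0.5, [0.5783, 0.208, 0.1517])]
cradle_centre [(0.89, [0.5799, 0.2056, 0.1503]), (0.48, [0.5361, 0.597, -0.0005])]
bolt_a []
cradle_bar [(0.6, [0.5882, 0.0781, 0.1481])]
cradle_centre [(0.92, [0.5733, 0.2034, 0.1509])]
bolt_a []
```

Request:
jog_arm --deltas '[{"travel": [0, 0, 0.012], "rotation": [0, 0, 0], "hand": 1}, {"travel": [0, 0, 0], "rotation": [0, 0, 0], "hand": 1}, {"travel": [0, 0, 0], "rotation": [0, 0, 0], "hand": 0.55}, {"travel": [0, 0, 0], "rotation": [0, 0, 0], "hand": 0.55}, {"travel": [0, 0, 0], "rotation": [0, 0, 0], "hand": 0.55}, {"travel": [0, 0, 0], "rotation": [0, 0, 0], "hand": 0.55}, {"travel": [0, 0, -0.06], "rotation": [0, 0, 0], "hand": 0.55}, {"travel": [0, 0, -0.1], "rotation": [0, 0, 0], "hand": 0.55}, {"travel": [0, 0, -0.14], "rotation": [0, 0, 0], "hand": 0.55}, {"travel": [0, 0, -0.14], "rotation": [0, 0, 0], "hand": 0.55}, {"travel": [0, 0, -0.14], "rotation": [0, 0, 0], "hand": 0.55}, {"travel": [0, 0, 0], "rotation": [0, 0, 0], "hand": 0.55}]'

```text
t: 21.28
ee_pos: [0.5897, 0.08, 0.456]
tcp_rot: [-0.043, 0.999, -0.0, 0.007]
force: [1.1, -0.7, 2.3]
gripper_width: 0.454
finger_force: 0.0
```

```bash
python3 - <<'E'
from h import *
for c in ("top","wrist","scene"):
    p=read_camera(c)
    for n in ["cradle_bar","cradle_centre","lever_grip","carrier"]: print(n,spot(n,p,2))
save(p,"end")
cv2.imwrite("pics/endc.png",cv2.resize(p["color"][170:370,190:470,::-1],None,fx=2.8,fy=2.8))
E
```

```text
cradle_bar [(0.66, [0.5856, 0.078, 0.1532]), (0.59, [0.6658, -0.2496, 0.002])]
cradle_centre [(0.8, [0.5714, 0.2053, 0.1516])]
lever_grip [(0.7, [0.5036, -0.2307, 0.2141])]
carrier [(0.94, [0.2634, 0.4421, -0.0007]), (0.7, [0.2941, 0.2276, 0.0046])]
cradle_bar [(0.63, [0.5868, 0.0783, 0.1544]), (0.41, [0.6672, -0.0529, 0.0038])]
cradle_centre []
lever_grip []
carrier [(0.7, [0.5782, 0.2064, 0.1623]), (0.69, [0.6728, -0.2505, -0.0023])]
cradle_bar [(0.57, [0.591, 0.0792, 0.1521]), (0.37, [0.5763, 0.207, 0.1126])]
cradle_centre [(0.84, [0.5807, 0.2021, 0.1519]), (0.26, [0.5753, 0.2069, 0.1128])]
lever_grip [(0.77, [0.5001, -0.2322, 0.2106]), (0.18, [0.4109, 0.4568, 0.002])]
carrier [(0.9, [0.2659, 0.4395, -0.002]), (0.62, [0.2956, 0.2328, 0.004])]
```

View pics/endc.png

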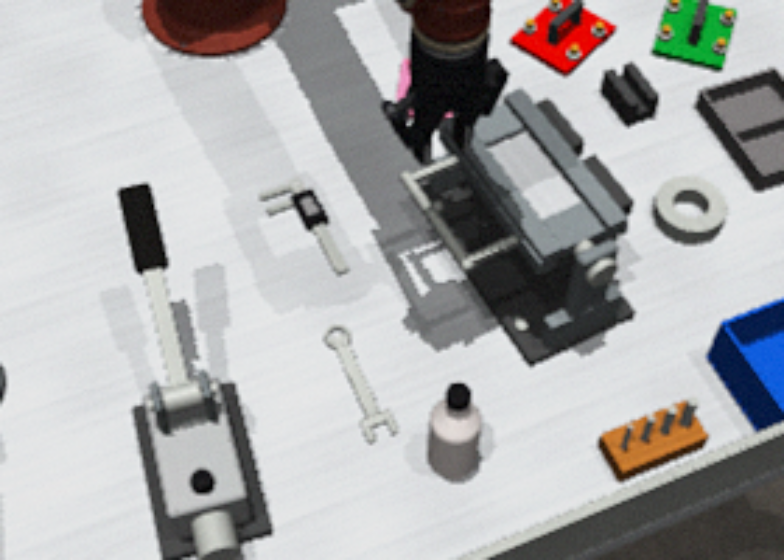

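The crop shows the cradle upside down with its underside at (540,170) and the bar level on the far side at (435,200). The lever is back up at (140,220), the gripper is clear above, and the bystanders are unmoved.

```bash
python3 -c "
from h import *
print(close_job())"
```

```text
the job is handed in; nothing more can be done
None
```

I handed the job in at about 21 s; it returned no verdict. Three full strokes put both bolts across, about 66 mm from the centre, and they held a tug of about 17 N net of the carrier's weight. The cradle is upside down within about 0.03 rad of the stop by camera, the lever is up, the gripper is clear, and I saw no bystander moved.

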